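# Find the drive case that still holds a drive and clamp it for opening

## Task

Two of the three identical closed drive cases on the mat are empty and one still has a drive in it: find the loaded one by its weight, set it down (no dropping) lengthwise on the rubber bed of the blue cradle, and slide the orange jaw up until the case is seated against the far end stop and held snugly between jaw and stop, without crushing it. Leave the two empty cases flat where they were, and do not disturb the other things.

Things in the scene. Friction and masses are not known exactly. Their poses are not given: they have to be found in the camera images.
- case_a: One of three outwardly identical closed drive cases: flat silver-grey box 125 (its x) x 58 (its y) x 26 mm (z), a blue cap round each end and dark ribs lengthwise on top. Origin: centre of its underside; z up. Empty it weighs about 150 g, with a drive inside about 550 g; which one holds the drive changes from start to start. It lies flat on the mat; grip it across the 58 mm.
- case_b: One of three outwardly identical closed drive cases: flat silver-grey box 125 (its x) x 58 (its y) x 26 mm (z), a blue cap round each end and dark ribs lengthwise on top. Origin: centre of its underside; z up. Empty it weighs about 150 g, with a drive inside about 550 g; which one holds the drive changes from start to start. It lies flat on the mat; grip it across the 58 mm.
- case_c: One of three outwardly identical closed drive cases: flat silver-grey box 125 (its x) x 58 (its y) x 26 mm (z), a blue cap round each end and dark ribs lengthwise on top. Origin: centre of its underside; z up. Empty it weighs about 150 g, with a drive inside about 550 g; which one holds the drive changes from start to start. It lies flat on the mat; grip it across the 58 mm.
- cradle: Blue clamping cradle fixed to the bench, base plate 260 x 100 x 12 mm, open at both long sides. Origin: on the underside of the plate (on the mat), on the centre line; its x runs along the bed from the orange jaw (-x end) to the fixed end stop (+x end), z up. The end stop is 80 mm wide; its rubber face is at x = +86 mm and its top at z = 57 mm. A case lies on the bed along x, between jaw and stop.
- pad: Black rubber pad that forms the bed of the cradle, 172 (x) x 66 (y) x 6 mm, centred at x = 0, y = 0 of the cradle. Origin: centre of its underside, 12 mm above the cradle's origin; the top of the pad, on which a case lies, is 18 mm above the cradle's origin.
- stop_face (a point): Centre of the end stop's face (31 mm above the cradle's origin, 13 mm above the bed), axes as the cradle's.
- jaw_grip (a point): Grip point of the sliding orange jaw: inside its upright fin, 74 mm above the cradle's origin and 14 mm below the fin's top; the fin is 24 mm wide (cradle y), 14 mm thick (cradle x) and stands 38 mm above the jaw block (block 20 mm thick, 80 mm wide, top 50 mm above the cradle's origin). The jaw's pressing face lies 12 mm ahead (+x) of this point. Axes as the cradle's.
- jaw (a joint): Travel of the jaw in m along the cradle's +x towards the stop; 0 = fully open (pressing face 196 mm from the stop's face), at most 0.090. It slides stiffly and stays where it is left.
- tape: Bystander: roll of brown tape lying flat, 84 mm across, 26 mm high. Origin: centre of underside.
- bitbox: Bystander: open yellow box of screwdriver bits, 66 x 66 x 26 mm. Origin: centre of underside.
- bottle: Bystander: standing pink bottle, 56 mm across, 130 mm high. Origin: centre of underside.
- memory: Bystander: red memory module lying flat, 133 (x) x 30 (y) x 5 mm. Origin: centre of underside.
- screwdriver: Bystander: red-handled screwdriver lying on the mat along its x. Origin: its underside.
There are look-alikes about, which are no part of the job. What is shaped like the case_a but purple is not meant.

How it is judged:
By the outcome, as a careful person would: the job done as asked, in the order asked, and still so for the second after the job is handed in, with the robot touching nothing.
It also fails if it takes over 64 s, if anything falls off the work surface, if the arm or the gripper's body presses on something with over 40 N, if the wrist force passes 120 N, or if a joint passes its speed limit or range.

## Robot

A 6-joint arm with a two-finger parallel gripper is mounted at the origin on the work surface. World frame = base frame: x ahead of the robot, y to its left, z up, the work surface at z = 0. Lengths are in mm, angles in degrees, forces in N, time in s.
With the tool pointing down it reaches from about 350 to 850 mm from the base axis. Payload 8.1 kg.
Tool frame: the origin (TCP) lies between the finger pads; the fingertips stand 11 mm ahead of it and the grasp point (between the pads) lies 8 mm behind it; z points along the fingers, y is the line along which they close (so a half turn about z gives the same grasp; the last joint's range is limited). The gripper opens to 85 mm and grips with 20 to 120 N. Pads are 22 mm wide; open, the fingers measure 114 mm over their backs; the gripper's body (76 mm by 85 mm) begins 54 mm behind the grasp point. The pads swing forward as they close: fully open they stand 13 mm farther back than shut.
Start: joints at [70.222, 7.471, 85.268, -0, 87.261, -4.893], TCP at [154.11, 579.875, 242.292] pointing down, gripper open.
Joint ranges: [-169.43, 169.43], [-51.17, 129.36], [1.28, 143.12], [-76.62, 256.62], [0, 156.53], [-152.29, 152.29]. Speed limits (degrees/s): [136.94, 136.94, 159.86, 180, 180, 180].

## Interface

Orientations are given as a 3x3 rotation matrix whose columns are the frame's x, y, z axes.
In Python, from cell import * gives the robot as it stands. The module is installed in compiled form; this text tells all that it offers.
- The arm moves only by the shell command python3 -m creep 'ROWS' [FORCE]. ROWS is JSON, a list of rows, each a list of 7 numbers: the turn, a rotation vector about the world's x, y, z each as a share of pi rad, from -1 to 1, then the shift along the world's x, y, z each as a share of 0.75 m, from -1 to 1, then the finger opening in mm, from 0 to 85.4. In form: [[ax, ay, az, tx, ty, tz, fingers], ...]. A call has 1 to 5 rows; each row is the pose to reach, as a shift and turn from the pose commanded when the call began, turning the shorter way round; what a row does not reach only later rows make up. A row lasts 1/8 s, in which the tool goes at most 62.5 mm and 10.7 degrees, less where a joint would pass 70% of its speed; a pose out of reach is approached as far as the arm can. A call with a number of a shift or a turn outside -1 to 1 is refused whole. A call with a gripper value outside its range is refused whole. The fingers move at their own pace and stop on an object; FORCE is the grip in N (left out, the last holds). Time passes only in rows, so rows that repeat a pose let the fingers close. It gives the time, the measured TCP pose, the force, the opening and the grip force at its end, in the units of the state.
- state(): the state, without advancing time (a new reading comes with each control period).
- read_camera(name): name is "side" or "top" or "wrist"; returns a dict with "frame" (480x640x3 uint8, blue, green, red), "z_map" (480x640 float32, mm along the optical axis (not along the pixel's ray), 0 where there is no reading), "mtx" (3x3 intrinsics, pixels), "camera_from_world" (4x4, takes a point from world to camera coordinates). Camera axes: x right, y down, z forward; pixel columns grow to the right and rows downward; lengths in mm; the calibration is good to about 2 mm. A picture is of the moment at which its call begins.
- sign_off(): hands the job in; it is judged then, once.
The state is a dict: "time_s": time; "joint_positions": joint angles; "joint_velocities": joint speeds; "tau": joint torques, N m; "ee_pos": TCP position; "ee_rot": TCP orientation; "ft_force": force on the tool from outside, world axes, zero at the start; "torque": the same for the moment, N m; "opening": finger opening in mm; "grasp_force": force on a finger pad.
Only numpy, scipy, OpenCV 4.12 (cv2) and the standard library are available. Lean on these libraries where they do the work, as an engineer would, in place of code of your own. Each camera call takes 0.05 s, during which the arm holds its last target. There are 200 camera calls.

## Working session

There is one attempt and no reset: what is moved stays moved. The work goes in short steps, Python scripts to look and compute and a shell command to move; the robot and the scene stay as the last step left them, time stands still between calls to the robot, and variables do not carry over. Pictures are saved under pics/ and viewed, at most 10 in all, crops included, and the job is handed in when it is done.

```bash
mkdir -p pics; python3 - <<'E'
from cell import *
import cv2,numpy as np
s=state();print(s)
for n in("top","side"):
    r=read_camera(n);cv2.imwrite(f"pics/{n}0.png",r["frame"]);np.savez(f"{n}0.npz",**r);print(n,r["mtx"].tolist(),np.round(r["camera_from_world"],3).tolist())
E
```

```text
{'time_s': 0.0, 'joint_positions': array([ 7.02216227e+01,  7.51657180e+00,  8.53296578e+01,  1.50431425e-03,
        8.72592246e+01, -4.89251385e+00]), 'joint_velocities': array([-0.03503102,  0.00533933,  0.14767705, -0.01354017,  0.12337502,
       -0.02703725]), 'tau': array([ 7.74746459e-04, -5.69386017e+01, -5.00558460e+01, -2.59854332e-04,
        1.46781880e-02,  8.67959528e-06]), 'ee_pos': array([153.92444739, 579.38372256, 241.22550189]), 'ee_rot': array([[-9.66439104e-01,  2.56894996e-01, -6.47478895e-04],
       [ 2.56895746e-01,  9.66437585e-01, -1.72307201e-03],
       [ 1.83099364e-04, -1.83157874e-03, -9.99998306e-01]]), 'ft_force': array([0.81503323, 0.41278438, 0.21100782]), 'torque': array([ 0.01091046, -0.01565363,  0.02606192]), 'grasp_force': 0.0, 'opening': 85.57335273242488}
top [[451.9936444984228, 0.0, 323.5519988363652], [0.0, 451.9936444984228, 248.1240079824065], [0.0, 0.0, 1.0]] [[-0.012, -1.0, -0.012, -80.768], [-0.998, 0.012, -0.065, 463.32], [0.065, 0.011, -0.998, 1283.52], [0.0, 0.0, 0.0, 1.0]]
side [[475.9272230323039, 0.0, 309.26470986768214], [0.0, 475.9272230323039, 239.1305923264222], [0.0, 0.0, 1.0]] [[0.901, -0.433, 0.003, -430.898], [-0.287, -0.602, -0.745, 142.816], [0.324, 0.671, -0.667, 1091.619], [0.0, 0.0, 0.0, 1.0]]
```

View pics/top0.png

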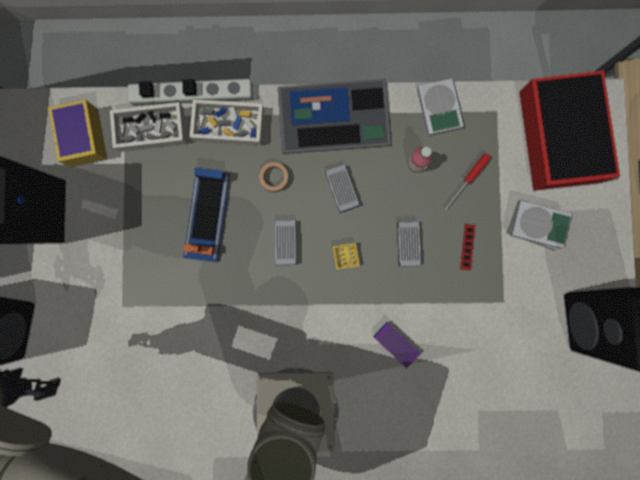

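View pics/side0.png

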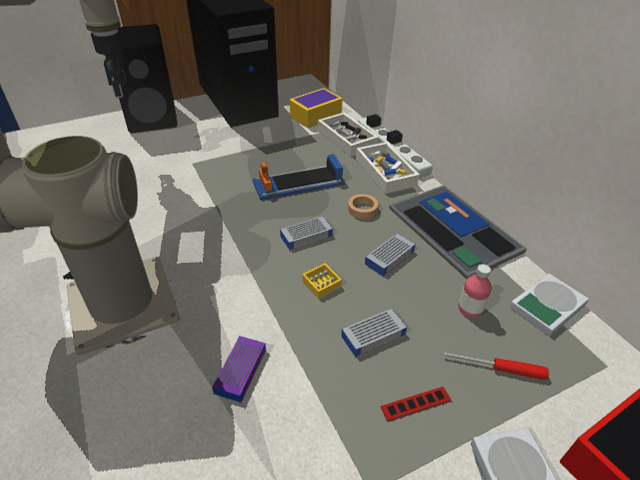

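Top view: the three silver cases sit at (285,242), (342,188) and (410,243). The purple look-alike is at (398,343), off the mat. The cradle is at (207,215), with its orange jaw at (198,250) and the stop at (212,172). The side view agrees: cases at (306,232), (390,253), (375,332). Next I'll measure from both depth maps.

```bash
cat > h.py <<'E'
import numpy as np,cv2
def cloud(r):
    z=np.asarray(r["z_map"],float);K=r["mtx"];v,u=np.mgrid[:480,:640]
    c=np.stack([(u-K[0,2])*z/K[0,0],(v-K[1,2])*z/K[1,1],z],-1).reshape(-1,3)
    T=np.linalg.inv(r["camera_from_world"]);p=c@T[:3,:3].T+T[:3,3]
    p[z.ravel()==0]=np.nan
    return p.reshape(480,640,3)
def rect(p):
    (c,(w,h),a)=cv2.minAreaRect(p[:,:2].astype(np.float32))
    if w<h: w,h,a=h,w,a+90
    return np.round([*c,w,h,(a+90)%180-90],1)
def hsv(r): return cv2.cvtColor(r["frame"],cv2.COLOR_BGR2HSV)
def to_px(r,P):
    c=np.append(P,1)@np.asarray(r["camera_from_world"]).T;q=r["mtx"]@c[:3];return q[:2]/q[2]
E
python3 - <<'E'
from h import *
R={n:dict(np.load(f"{n}0.npz")) for n in("top","side")}
P={n:cloud(R[n]) for n in R}
for name,u,v in(("c1",285,242),("c2",342,188),("c3",410,243),("tape",262,178),("bit",346,256),("bottle",422,158)):
    c=P["top"][v,u];print(name,"top px",c.round(1))
    for n in R:
        q=P[n].reshape(-1,3);m=(np.hypot(*(q[:,:2]-c[:2]).T)<85)&(q[:,2]>15)&(q[:,2]<40)
        q=q[m]; 
        # biggest cluster
        g=((q[:,:2]-c[:2]+100)/4).astype(int);im=np.zeros((60,60),np.uint8);im[g[:,0],g[:,1]]=1
        _,L=cv2.connectedComponents(cv2.dilate(im,np.ones((2,2))));l=L[g[:,0],g[:,1]];k=np.bincount(l).argmax();q=q[l==k]
        t=q[q[:,2]>21];print(" ",n,rect(q),"z med",np.median(t[:,2]).round(1),"p95",np.percentile(t[:,2],95).round(1),len(q))
for n in R:
    H=hsv(R[n]);q=P[n]
    box=(q[...,0]>350)&(q[...,0]<700)&(q[...,1]>120)&(q[...,1]<400)
    b=box&(H[...,0]>100)&(H[...,0]<125)&(H[...,1]>130)&(q[...,1]>180)
    o=box&(H[...,0]<14)&(H[...,1]>170)&(q[...,1]>200)
    for l,m in(("blue",b),("orange",o)):
        k=q[m];print(n,l,len(k),rect(k),"z",np.percentile(k[:,2],[5,50,95]).round(1))
    mat=q[(abs(q[...,0]-500)<20)&(abs(q[...,1]+120)<100)];print("mat z",np.nanmedian(mat[:,2]).round(1))
E
```

```text
c1 top px [480.3  23.1  28.2]
  top [ 4.792e+02  2.310e+01  1.236e+02  5.780e+01 -2.000e-01] z med 29.2 p95 33.8 919
  side [479.1  18.1 128.4  63.7  -0. ] z med 27.2 p95 30.0 873
c2 top px [ 632.  -141.1   35. ]
  top [ 633.6 -140.7  126.1   58.8   18.7] z med 29.5 p95 33.9 907
  side [ 632.  -144.2  129.    60.5   18.7] z med 27.6 p95 30.3 967
c3 top px [ 472.7 -331.4   31.2]
  top [ 471.1 -328.9  125.7   59.     1.1] z med 29.4 p95 33.4 932
  side [ 470.1 -332.1  127.6   61.7    1.4] z med 27.7 p95 30.4 1540
tape top px [665.4  88.   29.2]
  top [669.1  55.5  82.7  81.6 -67.8] z med 29.0 p95 33.4 372
  side [669.   52.3  85.7  83.3  79.3] z med 26.4 p95 29.4 371
bit top px [ 439.2 -150.6    8.8]
  top [ 437.9 -148.6   66.1   65.9  -81.1] z med 28.3 p95 33.1 185
  side [ 436.4 -151.3   70.9   67.8  -79.8] z med 25.9 p95 29.4 473
bottle top px [ 696.2 -355.3  107.7]
  top [ 692.4 -347.7   52.8   19.5   48.2] z med 31.3 p95 37.5 45
  side [ 692.5 -372.6   56.2   29.1  -56.2] z med 29.8 p95 38.6 199
top blue 542 [560.6 250.2 251.1  96.   -8.3] z [11.7 19.  62.7]
top orange 86 [462.7 263.2  73.5  13.7  83. ] z [47.6 56.  93. ]
mat z 3.1
side blue 516 [557.5 245.1 256.1 100.2  -8.6] z [ 8.  13.3 58.8]
side orange 179 [458.5 260.6  82.2  18.8  83.2] z [30.2 50.1 88.8]
mat z 1.4
```

```bash
python3 -m creep '[[0,0,0.04,0.2,-0.345,-0.05,85],[0,0,0.04,0.2,-0.345,-0.05,85],[0,0,0.04,0.2,-0.345,-0.05,85],[0,0,0.04,0.2,-0.345,-0.05,85],[0,0,0.04,0.2,-0.345,-0.05,85]]' 30
python3 -m creep '[[0,0,0.0422,0.2,-0.345,-0.05,85],[0,0,0.0422,0.2,-0.345,-0.05,85],[0,0,0.0422,0.2,-0.345,-0.05,85],[0,0,0.0422,0.2,-0.345,-0.05,85],[0,0,0.0422,0.2,-0.345,-0.05,85]]'
python3 - <<'E'
from h import *;from cell import *
r=read_camera("wrist");cv2.imwrite("pics/w1.png",r["frame"]);np.savez("w1.npz",**r)
s=state();print(s["time_s"],s["ee_pos"],s["ee_rot"].round(3),s["ft_force"])
E
```

```text
time_s: 0.72
ee_pos: [304.6, 319.0, 204.1]
ee_rot: [[-0.991, 0.134, -0.0], [0.134, 0.991, -0.0], [0.0, -0.001, -1.0]]
ft_force: [1.0, 0.5, 0.2]
opening: 84.9
grasp_force: 0.0
time_s: 1.35
ee_pos: [454.6, 60.1, 166.8]
ee_rot: [[-1.0, 0.003, -0.0], [0.003, 1.0, -0.0], [0.0, -0.0, -1.0]]
ft_force: [0.1, -0.1, 0.4]
opening: 85.3
grasp_force: 0.0
1.4 [456.44986521  55.61726403 166.13448514] [[-1.     0.004  0.001]
 [ 0.004  1.    -0.003]
 [-0.001 -0.003 -1.   ]] [-1.25283773 -4.87867333  0.4985686 ]
```

View pics/w1.png

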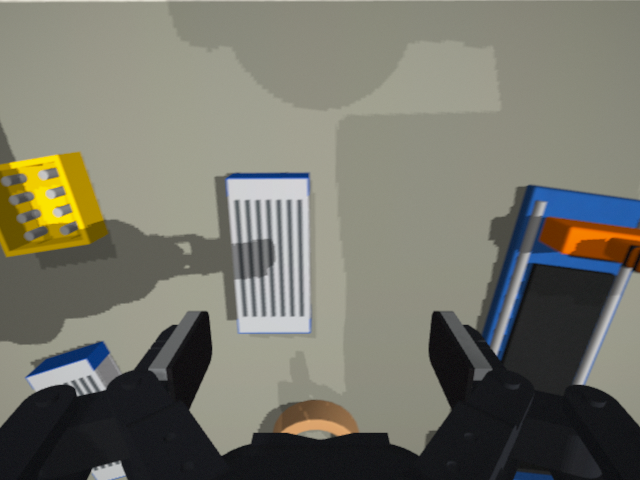

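Wrist view: case 1 is at (270,253), the bit box is at (50,200), and the jaw end of the cradle is at right (590,240). I'll refine case 1 from this view and check the jaw end.

```bash
python3 - <<'E'
from h import *
from cell import state
r=dict(np.load("w1.npz"));q=cloud(r)
m=(abs(q[...,0]-479)<80)&(abs(q[...,1]-21)<50)&(q[...,2]>19)&(q[...,2]<40);m[:,330:]=0;m[340:]=0
t=q[m];print(rect(t),np.median(t[:,2]))
H=hsv(r);b=(H[...,0]>100)&(H[...,0]<125)&(H[...,1]>150);b[:,:420]=0;b[300:]=0
ys,xs=np.nonzero(b);i=ys.argmin();print("cradle corner px",xs[i],ys[i],q[ys[i],xs[i]])
s=state();print(s["time_s"],s["ee_pos"],s["ee_rot"].round(3))
E
```

```text
[ 4.786e+02  2.350e+01  1.258e+02  5.870e+01 -1.000e-01] 28.800247260910055
cradle corner px 528 186 [426.86662217 221.24013138   4.71590524]
1.4 [456.44986521  55.61726403 166.13448514] [[-1.     0.004  0.001]
 [ 0.004  1.    -0.003]
 [-0.001 -0.003 -1.   ]]
```

```bash
python3 -m creep '[[0,0,0,0.033,-0.053,-0.08,85],[0,0,0,0.033,-0.053,-0.14,85],[0,0,0,0.033,-0.053,-0.18,85],[0,0,0,0.033,-0.053,-0.2,85],[0,0,0,0.033,-0.053,-0.206,85]]' 40
python3 -m creep '[[0,0,0,0,0,0,85],[0,0,0,0,0,0,50],[0,0,0,0,0,0,50],[0,0,0,0,0,0,50],[0,0,0,0,0,0,50]]' 40
```

```text
time_s: 2.02
ee_pos: [478.5, 22.8, 12.3]
ee_rot: [[-1.0, 0.001, -0.001], [0.001, 1.0, 0.0], [0.001, 0.0, -1.0]]
ft_force: [0.7, 0.5, 0.3]
opening: 84.5
grasp_force: 0.0
time_s: 2.65
ee_pos: [480.1, 22.9, 14.3]
ee_rot: [[-1.0, 0.001, 0.003], [0.001, 1.0, 0.0], [-0.003, 0.0, -1.0]]
ft_force: [-2.0, 1.7, 6.3]
opening: 57.2
grasp_force: 43.6
```

```bash
python3 -m creep '[[0,0,0,0,0,0.01,50],[0,0,0,0,0,0.03,50],[0,0,0,0,0,0.03,50],[0,0,0,0,0,0.03,50],[0,0,0,0,0,0.03,50]]'
python3 -m creep '[[0,0,0,0,0,0,50],[0,0,0,0,0,0,50]]'
python3 -m creep '[[0,0,0,0,0,0,50]]'
```

```text
time_s: 3.28
ee_pos: [478.4, 22.6, 34.8]
ee_rot: [[-1.0, 0.002, -0.001], [0.002, 1.0, 0.0], [0.001, 0.0, -1.0]]
ft_force: [-0.3, 0.1, -6.5]
opening: 57.0
grasp_force: 45.5
time_s: 3.52
ee_pos: [478.6, 22.6, 35.0]
ee_rot: [[-1.0, 0.002, -0.001], [0.002, 1.0, 0.0], [0.001, 0.0, -1.0]]
ft_force: [0.2, -0.6, -5.5]
opening: 57.2
grasp_force: 45.5
time_s: 3.65
ee_pos: [478.8, 22.6, 35.2]
ee_rot: [[-1.0, 0.002, -0.0], [0.002, 1.0, 0.0], [0.0, 0.0, -1.0]]
ft_force: [0.2, 0.1, -5.8]
opening: 57.3
grasp_force: 45.5
```

Case 1 pulls about 5.7 N, which matches loaded (5.4 N) rather than empty (1.5 N). I'll carry it up beside the cradle and measure the cradle from two wrist positions.

```bash
python3 -m creep '[[0,0,0,0,0,0.06,50],[0,0,-0.0467,0.01,0.08,0.12,50],[0,0,-0.0467,0.013,0.14,0.18,50],[0,0,-0.0467,0.015,0.17,0.24,50],[0,0,-0.0467,0.015,0.17,0.24,50]]'
python3 -m creep '[[0,0,0,0,0,0,50],[0,0,0,0,0,0,50]]'
python3 - <<'E'
from h import *;from cell import *
r=read_camera("wrist");np.savez("w2.npz",**r);cv2.imwrite("pics/w2.png",r["frame"]);print(state()["ee_pos"])
E
python3 -m creep '[[0,0,0,0.06,0.04,0,50],[0,0,0,0.06,0.04,0,50],[0,0,0,0.06,0.04,0,50],[0,0,0,0.06,0.04,0,50]]'
python3 - <<'E'
from h import *;from cell import *
r=read_camera("wrist");np.savez("w3.npz",**r);a=cv2.imread("pics/w2.png");cv2.imwrite("pics/w23.png",cv2.resize(np.hstack([a,r["frame"]]),(800,300),interpolation=cv2.INTER_AREA));print(state()["ee_pos"])
E
```

```text
time_s: 4.28
ee_pos: [493.1, 153.0, 221.2]
ee_rot: [[-0.989, 0.145, 0.01], [0.145, 0.989, 0.003], [-0.01, 0.004, -1.0]]
ft_force: [0.3, 0.6, -6.1]
opening: 56.9
grasp_force: 50.7
time_s: 4.53
ee_pos: [488.9, 149.1, 213.0]
ee_rot: [[-0.989, 0.149, -0.004], [0.149, 0.989, -0.001], [0.004, -0.002, -1.0]]
ft_force: [-0.4, -0.3, -6.6]
opening: 56.7
grasp_force: 50.7
[488.98551984 149.10029166 213.06582134]
time_s: 5.08
ee_pos: [534.7, 179.5, 215.3]
ee_rot: [[-0.989, 0.148, -0.0], [0.148, 0.989, -0.0], [0.0, -0.0, -1.0]]
ft_force: [-1.0, -0.3, -5.5]
opening: 56.9
grasp_force: 50.8
[534.80291007 179.56269359 215.63747077]
```

View pics/w23.png

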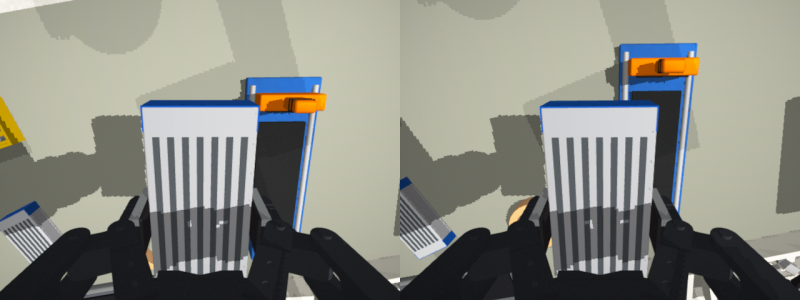

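The case hangs level in the gripper. The cradle's near end, with the orange jaw, shows at about (285,95) in the left half and (660,60) in the right. Next step is fitting the cradle and the held case.

```bash
python3 - <<'E'
from h import *
for f,ee in(("w2",(489,149.1,213.1)),("w3",(534.8,179.6,215.6))):
    r=dict(np.load(f+".npz"));q=cloud(r);H=hsv(r)
    z=q[...,2]
    b=(H[...,0]>100)&(H[...,0]<125)&(H[...,1]>130)&(z>4)&(z<24)&(q[...,1]>190)&(q[...,1]<330)
    k=q[b];
    print(f,"plate z",np.median(k[:,2]))
    a=np.radians(-8.4);u=np.array([np.cos(a),np.sin(a)]);n=np.array([-u[1],u[0]])
    print("  plate along u min",np.percentile(k[:,:2]@u,[0.5,2]),"n range",np.percentile(k[:,:2]@n,[.5,1,99,99.5]))
    o=(H[...,0]<14)&(H[...,1]>170)&(q[...,0]<520)&(q[...,1]>150);k=q[o]
    for l,m in(("block",(abs(k[:,2]-51)<6)),("fin",k[:,2]>80)):
        t=k[m];print("  ",l,len(t),rect(t),"z",np.median(t[:,2]),"u",np.percentile(t[:,:2]@u,[2,50,98]).round(1),"n",np.percentile(t[:,:2]@n,[2,50,98]).round(1))
    # rubber bed
    p=(H[...,2]<60)&(z>12)&(z<26)&(q[...,1]>200)&(q[...,1]<300);k=q[p];k=k[k[:,0]<560] 
    if len(k)>50: print("  bed z",np.median(k[:,2]),"n",np.percentile(k[:,:2]@n,[1,99]).round(1))
    m=(z>ee[2]-30)&(z<ee[2]+30)&(np.hypot(q[...,0]-ee[0],q[...,1]-ee[1])<90)&((H[...,1]<40)&(H[...,2]>150)|(H[...,0]>100)&(H[...,0]<125)&(H[...,1]>130))
    t=q[m];print("  case",rect(t),np.median(t[:,2]),"u rel",np.percentile((t[:,:2]-ee[:2])@u,[1,99]),"n",np.percentile((t[:,:2]-ee[:2])@n,[1,99]))
t=dict(np.load("top0.npz"));q=cloud(t);H=hsv(t)
p=(H[...,2]<60)&(q[...,2]>10)&(q[...,2]<30)&(abs(q[...,0]-560)<110)&(abs(q[...,1]-250)<60);print("top bed",rect(q[p]),np.median(q[p][:,2]))
b=(H[...,0]>100)&(H[...,0]<125)&(H[...,1]>110)&(q[...,2]>45)&(abs(q[...,1]-235)<60)&(q[...,0]>600)&(q[...,0]<720);print("top stop",rect(q[b]),"u",np.percentile(q[b][:,:2]@u,[2,98]),"n",np.percentile(q[b][:,:2]@n,[2,98]),np.median(q[b][:,2]))
E
```

```text
w2 plate z 14.565475122626367
  plate along u min [387.97523424 388.09650732] n range [280.99514524 281.35983618 380.97728916 381.29473421]
   block 81 [460.3 265.4  76.9  19.7  82.1] z 51.663603091834375 u [406.5 422.3 426.3] n [291.6 310.1 367.4]
   fin 103 [460.  266.5  25.1  13.4  82.4] z 86.53800951290395 u [409.6 415.4 422.9] n [318.6 324.  342. ]
  bed z 20.559707106140166 n [299.4 363. ]
  case [478.9 152.8 107.8  62.   -8.3] 227.3677812405184 u rel [-64.21370401  36.48837057] n [-27.9497684   28.76299785]
w3 plate z 14.626630775594094
  plate along u min [388.08436751 388.81988272] n range [281.4127077  281.71704289 381.15838755 381.49096863]
   block 71 [460.  260.9  68.6  19.8  82.2] z 51.39621336022924 u [406.7 426.1 426.8] n [291.1 314.4 355.6]
   fin 77 [460.5 266.3  24.5  14.2  82.5] z 84.32608189089518 u [409.7 418.4 423.9] n [318.6 319.7 339.5]
  bed z 20.634780606318543 n [300.2 363.5]
  case [525.2 187.7 107.1  71.8  -8. ] 229.39797890580041 u rel [-64.02468781  36.50831833] n [-28.36803243  28.38957985]
top bed [564.3 242.3 216.6  82.9  -7.8] 21.207427900943458
top stop [674.4 235.   77.5  22.8  82. ] u [622.80847779 643.5607897 ] n [292.74179451 367.23721962] 60.09947940634572
```

```bash
python3 - <<'E'
from h import *
a=np.radians(-8.4);u=np.array([np.cos(a),np.sin(a)]);n=np.array([-u[1],u[0]])
for f in("w1","w2","w3"):
    r=dict(np.load(f+".npz"));q=cloud(r);H=hsv(r)
    U=q[...,:2]@u-538;N=q[...,:2]@n-330.6
    m=(H[...,1]<50)&(H[...,2]>110)&(abs(N)<52)&(U>-100)&(U<60)&(q[...,2]>8)&(q[...,2]<80)
    for s in(-1,1):
        k=m&(N*s>0);print(f,s,k.sum(),k.any() and (np.percentile(N[k],[5,50,95]).round(1),np.percentile(q[...,2][k],[5,50,95]).round(1)))
    d=(H[...,2]<60)&(H[...,1]<90)&(abs(N)<34)&(U<0)&(U>-100)&(q[...,2]>15)&(q[...,2]<26)
    print("bed start U",d.any() and np.percentile(U[d],[0.5,2]))
E
```

```text
w1 -1 706 (array([-44.2, -42.2, -39.5]), array([16.7, 18.1, 19.4]))
w1 1 916 (array([39.4, 41.4, 49.5]), array([14.5, 17.7, 19.1]))
bed start U [-91.02598954 -89.97490911]
w2 -1 57 (array([-32.3, -31.9, -31.5]), array([15.4, 17.9, 19.9]))
w2 1 1205 (array([39.8, 42.3, 46. ]), array([16.2, 18. , 19.4]))
bed start U [-91.32879978 -90.48623986]
w3 -1 198 (array([-43.7, -41. , -37.7]), array([16. , 18.1, 19.7]))
w3 1 1341 (array([39.5, 42.5, 46.2]), array([16.3, 18.1, 20. ]))
bed start U [-91.08303067 -90.37509894]
```

```bash
python3 -m creep '[[0,0,0,0.0824,0.0879,-0.04,50],[0,0,0,0.0824,0.0879,-0.08,50],[0,0,0,0.0824,0.0879,-0.14,50],[0,0,0,0.0824,0.0879,-0.19,50],[0,0,0,0.0824,0.0879,-0.21,50]]'
python3 -m creep '[[0,0,0,0,0,0,50],[0,0,0,0,0,-0.012,50],[0,0,0,0,0,-0.022,50],[0,0,0,0,0,-0.0267,50],[0,0,0,0,0,-0.0267,50]]'
```

```text
time_s: 5.75
ee_pos: [594.9, 245.2, 55.2]
ee_rot: [[-0.989, 0.148, -0.004], [0.148, 0.989, -0.001], [0.004, -0.002, -1.0]]
ft_force: [-1.1, -0.4, -5.9]
opening: 57.1
grasp_force: 51.2
time_s: 6.38
ee_pos: [596.7, 245.9, 37.5]
ee_rot: [[-0.989, 0.148, -0.0], [0.148, 0.989, -0.0], [0.0, -0.0, -1.0]]
ft_force: [-0.2, 0.1, -5.2]
opening: 57.2
grasp_force: 51.4
```

```bash
python3 -m creep '[[0,0,0,0,0,-0.003,50],[0,0,0,0,0,-0.005,50],[0,0,0,0,0,-0.006,50],[0,0,0,0,0,-0.007,50],[0,0,0,0,0,-0.007,50]]'
python3 - <<'E'
from h import *;from cell import *
r=read_camera("side");np.savez("s1.npz",**r);cv2.imwrite("pics/s1.png",cv2.resize(r["frame"][120:220,220:370],(750,500),interpolation=cv2.INTER_CUBIC))
E
```

```text
time_s: 7.0
ee_pos: [597.0, 246.1, 32.6]
ee_rot: [[-0.989, 0.148, 0.0], [0.148, 0.989, 0.0], [-0.0, 0.0, -1.0]]
ft_force: [-0.1, -0.0, -5.0]
opening: 57.0
grasp_force: 51.5
```

View pics/s1.png

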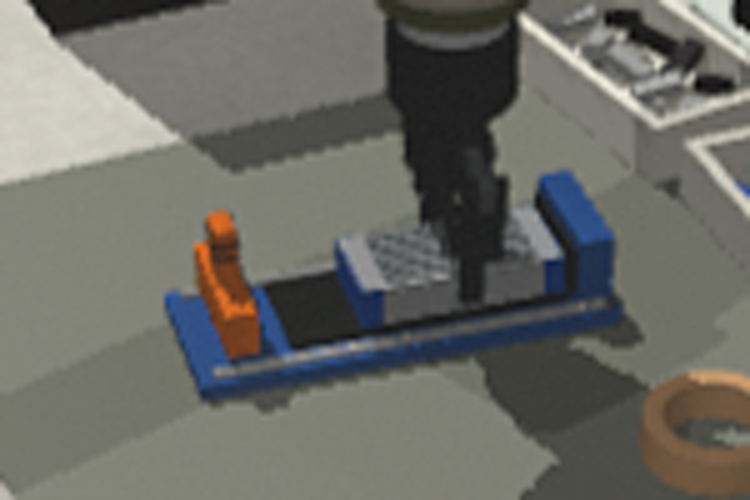

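Crop of the side view: the case (385,270) is in line over the bed, with its far end a few mm short of the black stop face (555,240). It is still hanging (−5 N), so I'll lower it a millimetre at a time.

```bash
python3 -m creep '[[0,0,0,0,0,-0.0007,50],[0,0,0,0,0,-0.0013,50],[0,0,0,0,0,-0.0013,50]]'
python3 -m creep '[[0,0,0,0,0,-0.0007,50],[0,0,0,0,0,-0.0013,50],[0,0,0,0,0,-0.0013,50]]'
python3 -m creep '[[0,0,0,0,0,-0.0007,50],[0,0,0,0,0,-0.0013,50],[0,0,0,0,0,-0.0013,50]]'
```

```text
time_s: 7.42
ee_pos: [597.0, 246.1, 32.5]
ee_rot: [[-0.989, 0.148, 0.0], [0.148, 0.989, -0.0], [-0.0, 0.0, -1.0]]
ft_force: [-4.1, -2.1, 4.6]
opening: 57.3
grasp_force: 52.6
time_s: 7.8
ee_pos: [597.0, 246.1, 32.5]
ee_rot: [[-0.989, 0.148, 0.0], [0.148, 0.989, -0.0], [-0.0, -0.0, -1.0]]
ft_force: [-9.0, -4.3, 10.2]
opening: 57.0
grasp_force: 53.4
time_s: 8.18
ee_pos: [597.0, 246.1, 32.4]
ee_rot: [[-0.989, 0.148, 0.0], [0.148, 0.989, -0.0], [-0.0, -0.0, -1.0]]
ft_force: [-13.6, -5.3, 18.5]
opening: 57.0
grasp_force: 54.3
```

```bash
python3 -m creep '[[0,0,0,0,0,0.0027,50],[0,0,0,0,0,0.0027,62],[0,0,0,0,0,0.0027,72],[0,0,0,0,0,0.0027,72],[0,0,0,0,0,0.02,72]]'
python3 -m creep '[[0,0,0,0,0,0.06,72],[0,0,0,-0.06,0.009,0.14,72],[0,0,0,-0.12,0.018,0.14,72],[0,0,0,-0.1821,0.0272,0.14,72],[0,0,0,-0.1821,0.0272,0.14,72]]'
python3 - <<'E'
from h import *;from cell import *
r=read_camera("wrist");np.savez("w4.npz",**r);cv2.imwrite("pics/w4.png",r["frame"]);s=state();print(s["ee_pos"],s["ft_force"],s["opening"])
q=cloud(r);H=hsv(r);o=(H[...,0]<14)&(H[...,1]>170)&(q[...,1]>150)&(q[...,2]>78);print(rect(q[o]),np.median(q[o][:,2]))
E
```

```text
time_s: 8.8
ee_pos: [595.9, 245.7, 43.6]
ee_rot: [[-0.989, 0.148, -0.003], [0.148, 0.989, -0.001], [0.002, -0.001, -1.0]]
ft_force: [-0.5, -0.2, 0.0]
opening: 72.2
grasp_force: 0.0
time_s: 9.43
ee_pos: [457.5, 267.0, 150.2]
ee_rot: [[-0.989, 0.146, -0.001], [0.146, 0.989, 0.0], [0.001, 0.0, -1.0]]
ft_force: [0.0, -0.3, -1.2]
opening: 71.9
grasp_force: 0.0
[459.50716989 266.9102558  150.65251166] [-0.12308737  0.03481526  0.43552282] 71.86953537019663
[459.8 267.   24.   14.2  85.1] 89.28018614015349
```

View pics/w4.png

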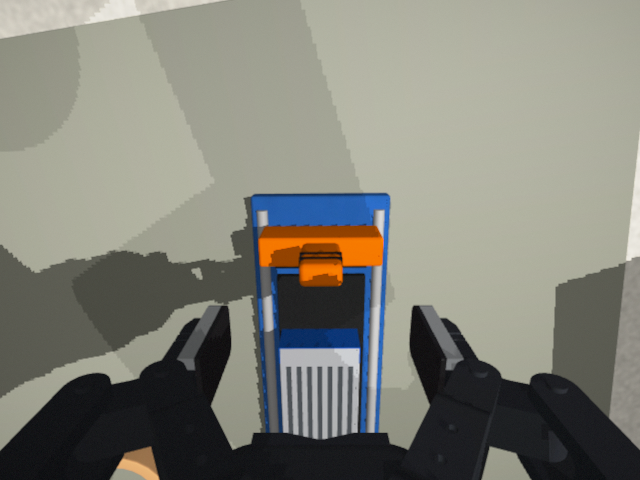

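The wrist view shows the case lying straight on the bed (320,390), with the fin (320,265) directly under the tool. I'll descend and grip the fin.

```bash
python3 -m creep '[[0,0,0,0,0,-0.06,72],[0,0,0,0,0,-0.1,72],[0,0,0,0,0,-0.11,60],[0,0,0,0,0,-0.11,40],[0,0,0,0,0,-0.11,15]]' 80
python3 -m creep '[[0,0,0,0,0,0,15],[0,0,0,0,0,0,15],[0,0,0,0,0,0,15],[0,0,0,0,0,0,15]]'
```

```text
time_s: 10.1
ee_pos: [461.9, 266.9, 68.9]
ee_rot: [[-0.989, 0.148, 0.003], [0.148, 0.989, 0.001], [-0.002, 0.001, -1.0]]
ft_force: [0.2, -2.6, 2.8]
opening: 24.5
grasp_force: 3.3
time_s: 10.6
ee_pos: [461.9, 266.7, 69.1]
ee_rot: [[-0.989, 0.148, 0.003], [0.148, 0.989, 0.001], [-0.003, 0.001, -1.0]]
ft_force: [0.9, -2.7, 6.9]
opening: 23.0
grasp_force: 79.0
```

```bash
python3 -m creep '[[0,0,0,0.0066,-0.001,0,15],[0,0,0,0.0198,-0.0029,0,15],[0,0,0,0.033,-0.0049,0,15],[0,0,0,0.0462,-0.0068,0,15],[0,0,0,0.0594,-0.0088,0,15]]'
python3 -m creep '[[0,0,0,0.0066,-0.001,0,15],[0,0,0,0.0066,-0.001,0,15]]'
```

```text
time_s: 11.22
ee_pos: [506.3, 260.4, 69.2]
ee_rot: [[-0.989, 0.148, 0.003], [0.148, 0.989, 0.001], [-0.002, 0.002, -1.0]]
ft_force: [-1.3, -0.4, 6.4]
opening: 22.8
grasp_force: 79.3
time_s: 11.48
ee_pos: [511.8, 259.7, 69.2]
ee_rot: [[-0.989, 0.148, 0.004], [0.148, 0.989, 0.001], [-0.004, 0.002, -1.0]]
ft_force: [1.2, -1.0, 6.0]
opening: 22.7
grasp_force: 79.1
```

```bash
python3 -m creep '[[0,0,0,0.004,-0.0006,0,15],[0,0,0,0.008,-0.0012,0,15],[0,0,0,0.012,-0.0018,0,15],[0,0,0,0.012,-0.0018,0,15]]'
python3 -m creep '[[0,0,0,0.0026,-0.0004,0,15],[0,0,0,0.0053,-0.0008,0,15],[0,0,0,0.0053,-0.0008,0,15]]'
python3 -m creep '[[0,0,0,0.0026,-0.0004,0,15],[0,0,0,0.0026,-0.0004,0,15]]'
```

```text
time_s: 11.98
ee_pos: [520.4, 258.4, 69.2]
ee_rot: [[-0.989, 0.148, 0.003], [0.148, 0.989, 0.002], [-0.003, 0.002, -1.0]]
ft_force: [0.3, -0.4, 6.1]
opening: 22.8
grasp_force: 79.2
time_s: 12.35
ee_pos: [523.8, 258.0, 69.1]
ee_rot: [[-0.989, 0.148, 0.002], [0.148, 0.989, 0.001], [-0.002, 0.002, -1.0]]
ft_force: [-2.2, 0.1, 7.9]
opening: 22.3
grasp_force: 79.4
time_s: 12.6
ee_pos: [525.5, 257.7, 69.1]
ee_rot: [[-0.989, 0.147, 0.002], [0.147, 0.989, 0.001], [-0.002, 0.002, -1.0]]
ft_force: [-4.6, -0.0, 8.7]
opening: 22.7
grasp_force: 79.5
```

```bash
python3 -m creep '[[0,0,0,0.0013,-0.0002,0,15],[0,0,0,0.0026,-0.0004,0,15],[0,0,0,0.0026,-0.0004,0,15]]'
python3 -m creep '[[0,0,0,0.0013,-0.0002,0,15],[0,0,0,0.0026,-0.0004,0,15],[0,0,0,0.0026,-0.0004,0,15]]'
python3 - <<'E'
from h import *;from cell import *
r=read_camera("side");cv2.imwrite("pics/s2.png",cv2.resize(r["frame"][120:220,220:370],(750,500),interpolation=cv2.INTER_CUBIC))
E
```

```text
time_s: 12.98
ee_pos: [526.1, 257.7, 69.1]
ee_rot: [[-0.989, 0.147, -0.001], [0.147, 0.989, 0.001], [0.001, 0.001, -1.0]]
ft_force: [-11.2, 0.4, 15.1]
opening: 22.6
grasp_force: 80.4
time_s: 13.35
ee_pos: [526.2, 257.7, 69.1]
ee_rot: [[-0.989, 0.147, -0.005], [0.147, 0.989, 0.001], [0.005, 0.001, -1.0]]
ft_force: [-22.0, 1.2, 22.1]
opening: 22.2
grasp_force: 81.3
```

View pics/s2.png

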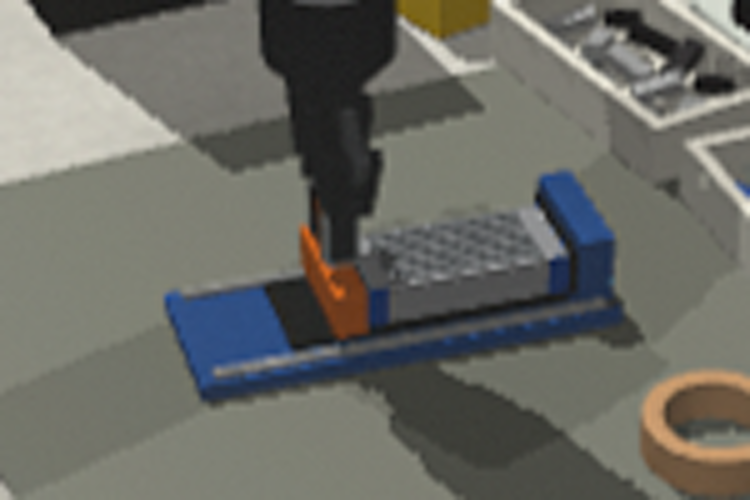

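The side crop shows the case between the jaw (345,290) and the stop (570,245). The jaw has stalled at 22 N, and the geometry agrees: the case's far end works out at u≈620 and the stop face at about 620. One small extra press, then release.

```bash
python3 -m creep '[[0,0,0,0.0008,-0.0001,0,15],[0,0,0,0.0013,-0.0002,0,15],[0,0,0,0.0013,-0.0002,0,15]]'
python3 -m creep '[[0,0,0,-0.0005,0,0,24],[0,0,0,-0.001,0.0001,0,40],[0,0,0,-0.001,0.0001,0,60],[0,0,0,-0.001,0.0001,0,60],[0,0,0,-0.001,0.0001,0,60]]'
python3 -m creep '[[0,0,0,0,0,0.02,60],[0,0,0,0,0,0.08,60],[0,0,0,0,0,0.14,60],[0,0,0,0,0,0.14,60],[0,0,0,0,0,0.14,60]]'
python3 - <<'E'
from h import *;from cell import *
a=np.radians(-8.4);u=np.array([np.cos(a),np.sin(a)]);n=np.array([-u[1],u[0]])
r=read_camera("wrist");cv2.imwrite("pics/w5.png",r["frame"]);q=cloud(r);H=hsv(r)
o=(H[...,0]<14)&(H[...,1]>170)&(q[...,1]>150)&(q[...,2]>78);print("fin",rect(q[o]),(q[o][:,:2]@u).min(),(q[o][:,:2]@u).max())
t=read_camera("top");p=cloud(t)
for c in((633,-141),(471,-330)):
    m=(np.hypot(p[...,0]-c[0],p[...,1]-c[1])<75)&(p[...,2]>18)&(p[...,2]<40);print(rect(p[m]))
print(state()["time_s"],state()["ee_pos"],state()["ft_force"])
E
```

```text
time_s: 13.78
ee_pos: [526.2, 257.7, 69.1]
ee_rot: [[-0.989, 0.147, -0.007], [0.147, 0.989, 0.001], [0.007, 0.0, -1.0]]
ft_force: [-26.9, 0.9, 27.4]
opening: 23.0
grasp_force: 81.9
time_s: 14.4
ee_pos: [529.0, 256.1, 67.0]
ee_rot: [[-0.989, 0.148, -0.0], [0.148, 0.989, -0.0], [0.0, -0.0, -1.0]]
ft_force: [-0.3, 0.1, -0.1]
opening: 59.9
grasp_force: 0.0
time_s: 15.02
ee_pos: [529.0, 256.2, 172.7]
ee_rot: [[-0.989, 0.148, 0.001], [0.148, 0.989, 0.0], [-0.001, 0.0, -1.0]]
ft_force: [-0.4, 0.6, -0.9]
opening: 60.0
grasp_force: 0.0
fin [523.4 258.   24.4  12.4  81.3] 473.8925443943132 486.3231932113454
[ 633.7 -140.5  125.8   59.    18.7]
[ 471.  -329.3  125.6   59.1    0.9]
15.125 [528.04844404 255.86328477 170.8223164 ] [ 0.15683692 -0.55388707 -0.19126362]
```

View pics/w5.png

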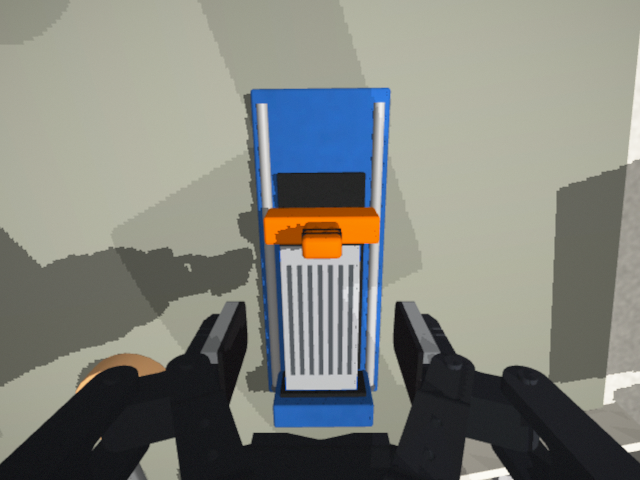

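The wrist view shows the case (320,320) straight on the bed, with its far end against the stop's rubber (323,388). The jaw's face (320,243) is tight against its near end. The two empty cases haven't moved, and the gripper is clear, so I'm handing in.

```bash
python3 -c "from cell import *; print(sign_off())"
```

```text
the job is handed in; nothing more can be done
None
```

The job is handed in at about 15 s: the loaded case (the one at top-view pixel (285,242), about 5.7 N when lifted) lies on the cradle bed, clamped against the end stop with about 27 N; I never lifted the other two cases, and they still lie flat in place.

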